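Load the last carrier and close its bail

ROBOT

A 7-joint arm with a two-finger parallel gripper is mounted at the origin on the work surface. World frame = base frame: x ahead of the robot, y to its left, z up, the work surface at z = 0. Lengths are in mm, angles in rad, forces in N, time in s.
With the tool pointing down it reaches from about 350 to 900 mm from the base axis. Payload 7.2 kg.
Tool frame: the origin (TCP) lies on the centre line of the jaws, within the pads' length; the fingertips stand 8 mm ahead of it and the grasp point (between the pads) lies 11 mm behind it; z points along the fingers, y is the line along which they close (so a half turn about z gives the same grasp; the last joint's range is limited). The gripper opens to 88 mm and grips with 3 to 60 N. Pads are 20 mm wide; open, the fingers measure 115 mm over their backs; the gripper's body (75 mm by 178 mm) begins 61 mm behind the grasp point.
Start: joints at [-1.3, 0.411, -0.013, 1.596, 0.006, 1.134, -0.082], TCP at [207.732, 589.471, 230.653] pointing down, gripper open.
Joint ranges: [-2.95, 2.95], [-0.29, 1.99], [-1.47, 1.44], [0.14, 2.54], [-1.03, 4.17], [0.13, 1.85], [-2.86, 2.86]. Speed limits (rad/s): [2.39, 2.39, 3.01, 3.01, 3.14, 3.14, 3.14].

INTERFACE

Orientations are given as a unit quaternion [x, y, z, w].
In Python, from bench import observe, camera, camera_model, close_job gives the robot as it stands.
- The arm moves only by the tool jog_arm, never from a script. Its argument "moves" is a list of rows, each a list of 6 numbers: the shift along the tool's x, y, z in mm, then the turn, a rotation vector about the tool's x, y, z in rad. In form: [[tx, ty, tz, rx, ry, rz], ...]. A call has 1 to 20 rows; each row shifts and turns the commanded pose from where the row before left it, along the tool's axes as they then stand; what a row does not reach is not made up. A row lasts 1/10 s, in which the tool goes at most 50 mm and 8.59 degrees, less where a joint would pass 70% of its speed; a pose out of reach is approached as far as the arm can. A call is refused whole if a number of a shift passes 50 or a number of a turn 0.15, either way. A call with a gripper value outside its range is refused whole. "hand" is the finger opening in mm, from 0 to 87.8, set as the call begins (left out, the last holds). The fingers move at their own pace and stop on an object; "newtons" is the grip in N (left out, the last holds). Time passes only in rows, so rows that do not move let the fingers close. It gives the time, the measured TCP pose, the force, the opening and the grip force at its end, in the units of the state.
- observe(): the state, without advancing time (a new reading comes with each control period).
- camera(name): name is "scene" or "top" or "wrist"; returns the picture (384x512x3 uint8, red, green, blue); there is no depth.
- camera_model(name): a dict with "fx", "fy", "cx", "cy" (pixels), "eye" and "rotation" of the camera in the world; the wrist camera has in their place "tool_from_camera" (4x4, takes a point from camera to tool coordinates, whose origin is the TCP and whose axes are the flange's). Camera axes: x right, y down, z forward; pixel columns grow to the right and rows downward; lengths in mm; the calibration is good to about 2 mm. A picture is of the moment at which its call begins: read the wrist's pose just before it. camera_model takes no time and is no camera call.
- close_job(): hands the job in; it is judged then, once.
The state is a dict: "t": time; "joint_positions": joint angles; "qd": joint speeds; "tau": joint torques, N m; "ee_pos": TCP position; "ee_rot": TCP orientation; "force": force on the tool from outside, world axes, zero at the start; "wrist_torque": the same for the moment, N m; "width": opening from 0.0 (shut) to 1.0 (fully open); "finger_force": force on a finger pad.
Only numpy, scipy, OpenCV 4.12 (cv2) and the standard library are available. Lean on these libraries where they do the work, as an engineer would, in place of code of your own. Each camera call takes 0.05 s, during which the arm holds its last target. There are 200 camera calls.

TASK

One berth of the shoe-last carrier is vacant. Take the last of the same size from the bench (not the smaller one), tuck its toe under the steel bridge of the vacant berth and lower its heel behind the heel stop so that it lies flat like the other two, then swing the wire bail over the lasts and down until it rests in its catches. Leave the two lasts already loaded, the small last, the mug, the brush and the tin where they are.

Things in the scene. Friction and masses are not known exactly. Their poses are not given: they have to be found in the camera images.
- carrier: wooden carrier fixed to the bench, 178 mm (x) by 240 mm (y). Origin: centre of its underside; toe side at -x, heel side at +x. Floor 10 mm above the bench. Three berths abreast, 72 mm apart in y, each 60 mm wide between rails 12 mm high, 155.5 mm long between toe wall (inner face x -78) and heel stop (inner face x +78, 10 mm thick, 20 mm high over the floor).
- bridge (a point): middle of the free edge, underside, of the steel bridge: a 4 mm strip that overhangs the toe end of all berths from carrier x -78 to -52, its underside 38 mm over the berth floor. A last does not go in level: its toe must go under the bridge with the heel raised (15 to 30 degrees).
- berth_left (a point): left berth of the carrier as seen from the robot (left is +y): this point on the berth's floor is where the origin of a last lies when it is seated; axes as the carrier's.
- berth_mid (a point): middle berth of the carrier as seen from the robot (left is +y): this point on the berth's floor is where the origin of a last lies when it is seated; axes as the carrier's.
- berth_right (a point): right berth of the carrier as seen from the robot (left is +y): this point on the berth's floor is where the origin of a last lies when it is seated; axes as the carrier's.
- bail (a joint): angle of the wire bail about its hinge (rad): 0 = closed, crossbar in the catches over the lasts' insteps; grows as it swings up, over and down to the heel side; starts near 3.2, hanging outside the heel stop; at most 3.3. It stays where it is left (stiff hinge, about 2 N at the crossbar).
- bail_grip (a point): grip point of the bail: middle of the free end of its crossbar (10 mm round steel bar along the carrier's y), which runs out past the right-hand arm of the bail: free for gripping 20 mm either side of this point. It moves with the bail, 62 mm from the hinge axis; its own axes turn with the bail.
- bail_hinge (a point): point on the bail's hinge axis (along the carrier's y) abreast of bail_grip; carrier x +35, 40 mm above the bench. With the bail closed bail_grip lies 60 mm towards -x and 15 mm above this point.
- last_a: one of three identical yellow plastic shoe lasts (two start in the carrier, one on the bench, sole down): 150 x 50 x 66 mm, 0.17 to 0.34 kg. Origin: centre of the underside; x from toe tip (-75) to heel (+75). Grip by the cone, the block over the heel: x +4 to +67, 30 mm wide, parallel sides, z 32 to 66; heel below it 45 wide. In front the top slopes: z 48 at x +8, 34 at -25, 25 at -48, 20 at -64.
- last_b: one of three identical yellow plastic shoe lasts (two start in the carrier, one on the bench, sole down): 150 x 50 x 66 mm, 0.17 to 0.34 kg. Origin: centre of the underside; x from toe tip (-75) to heel (+75). Grip by the cone, the block over the heel: x +4 to +67, 30 mm wide, parallel sides, z 32 to 66; heel below it 45 wide. In front the top slopes: z 48 at x +8, 34 at -25, 25 at -48, 20 at -64.
- last_c: one of three identical yellow plastic shoe lasts (two start in the carrier, one on the bench, sole down): 150 x 50 x 66 mm, 0.17 to 0.34 kg. Origin: centre of the underside; x from toe tip (-75) to heel (+75). Grip by the cone, the block over the heel: x +4 to +67, 30 mm wide, parallel sides, z 32 to 66; heel below it 45 wide. In front the top slopes: z 48 at x +8, 34 at -25, 25 at -48, 20 at -64.
- small_last: a last of the same form but a smaller size, 111 mm long, 37 mm wide, 49 mm high, on the bench; origin: centre of the underside. Not wanted.
- mug: white mug, 76 mm wide, 85 mm high, on the bench; origin: centre of the underside.
- brush: glue brush, 170 mm long, lying on the bench, handle to its -x; origin: its middle, underside.
- tack_tin: round tin, 75 mm wide, 32 mm high, on the bench; origin: centre of the underside.

How it is judged (in metres and radians):
On the way, in this order (a step that is already met when the one before it is completed fails the run):
1. all three berths hold a last of the large size, seated flat with its toe under the bridge (((horizontal distance between last_a and berth_left below 0.013 m and z of last_a in the frame of berth_left between -0.004 and 0.005 m and angle between last_a's own z axis and vertical below 0.06 rad) or (horizontal distance between last_b and berth_left below 0.013 m and z of last_b in the frame of berth_left between -0.004 and 0.005 m and angle between last_b's own z axis and vertical below 0.06 rad) or (horizontal distance between last_c and berth_left below 0.013 m and z of last_c in the frame of berth_left between -0.004 and 0.005 m and angle between last_c's own z axis and vertical below 0.06 rad)) and ((horizontal distance between last_a and berth_mid below 0.013 m and z of last_a in the frame of berth_mid between -0.004 and 0.005 m and angle between last_a's own z axis and vertical below 0.06 rad) or (horizontal distance between last_b and berth_mid below 0.013 m and z of last_b in the frame of berth_mid between -0.004 and 0.005 m and angle between last_b's own z axis and vertical below 0.06 rad) or (horizontal distance between last_c and berth_mid below 0.013 m and z of last_c in the frame of berth_mid between -0.004 and 0.005 m and angle between last_c's own z axis and vertical below 0.06 rad)) and ((horizontal distance between last_a and berth_right below 0.013 m and z of last_a in the frame of berth_right between -0.004 and 0.005 m and angle between last_a's own z axis and vertical below 0.06 rad) or (horizontal distance between last_b and berth_right below 0.013 m and z of last_b in the frame of berth_right between -0.004 and 0.005 m and angle between last_b's own z axis and vertical below 0.06 rad) or (horizontal distance between last_c and berth_right below 0.013 m and z of last_c in the frame of berth_right between -0.004 and 0.005 m and angle between last_c's own z axis and vertical below 0.06 rad))), for 0.2 s.
2. the bail is swung closed into its catches (value of joint bail below 0.06 rad), for 0.2 s.
At the end, for the whole second after the job is handed in: each of the three berths holds one of the three large lasts: origin within 13 mm of the berth's point in plan and from 4 mm below to 5 mm above it, upright within 0.06 rad, at rest (under 20 mm/s); and the bail is closed (joint under 0.06 rad) (all of step 1 and value of joint bail below 0.06 rad and linear speed of each of last_a, last_b, last_c below 0.02 m/s); the robot touches nothing.
It fails at once if a last that was already loaded is moved more than 30 mm (distance of any of last_a, last_b from where it was at the start of the episode above 0.03 m).
It fails at once if the small last, mug, brush or tin is moved more than 30 mm (distance of any of small_last, mug, brush, tack_tin from where it was at the start of the episode above 0.03 m).
It also fails if it takes over 70 s, if anything falls off the work surface, if the arm or the gripper's body presses on something with over 40 N, if the wrist force passes 120 N, or if a joint passes its speed limit or range.

## Working session

There is one attempt and no reset: what is moved stays moved. The work goes in short steps, Python scripts to look and compute and a tool call to move; the robot and the scene stay as the last step left them, time stands still between calls to the robot, and variables do not carry over. Pictures are saved under pics/ and viewed, at most 10 in all, crops included, and the job is handed in when it is done.

Besides the shell and the picture viewer there is one more tool, called after ">>>" as name(argument=value, ...) on one line, values as JSON. jog_arm: Moves the arm, as the interface text tells. Its arguments: {"type":"object","properties":{"moves":{"type":"array"},"hand":{"type":"number"},"newtons":{"type":"number"}},"required":["moves"]}

```bash
mkdir -p pics; ls; python3 - <<'E'
from bench import *
import cv2,numpy as np
np.set_printoptions(suppress=True,precision=3)
s=observe();print(s)
for n in("scene","top","wrist"):
    im=camera(n);cv2.imwrite(f"pics/{n}0.png",im[:,:,::-1]);print(n,camera_model(n))
E
```

```text
pics
{'t': 0.0, 'joint_positions': array([-1.3  ,  0.412, -0.013,  1.597,  0.006,  1.134, -0.082]), 'qd': array([ 0.002, -0.002, -0.001, -0.001,  0.002,  0.002,  0.001]), 'tau': array([  0.001, -58.796,   0.642, -29.107,  -0.054,   0.018,   0.   ]), 'ee_pos': array([207.627, 589.006, 229.812]), 'ee_rot': array([ 0.169,  0.986, -0.001, -0.   ]), 'force': array([ 0.312, -0.321, -0.038]), 'wrist_torque': array([-0.009,  0.003, -0.001]), 'finger_force': 0.0, 'width': 0.9989410756679916}
scene {'fx': 356.42997002286563, 'fy': 356.42997002286563, 'cx': 257.8234260539085, 'cy': 195.4132530470832, 'eye': array([1189.222,  153.425,  496.781]), 'rotation': array([ 0.54 ,  0.685, -0.384, -0.302])}
top {'fx': 410.67183596000297, 'fy': 410.67183596000297, 'cx': 252.17635069659278, 'cy': 187.79335114113536, 'eye': array([422.44 , -22.415, 996.255]), 'rotation': array([ 0.714, -0.698,  0.038, -0.036])}
wrist {'fx': 311.6630178026138, 'fy': 311.6630178026138, 'cx': 254.51377049639245, 'cy': 195.16941461462636, 'tool_from_camera': array([[  -0.   ,   -0.967,   -0.255,   69.645],
       [   1.   ,   -0.   ,    0.   ,    0.285],
       [  -0.   ,   -0.255,    0.967, -154.735],
       [   0.   ,    0.   ,    0.   ,    1.   ]])}
```

View pics/top0.png

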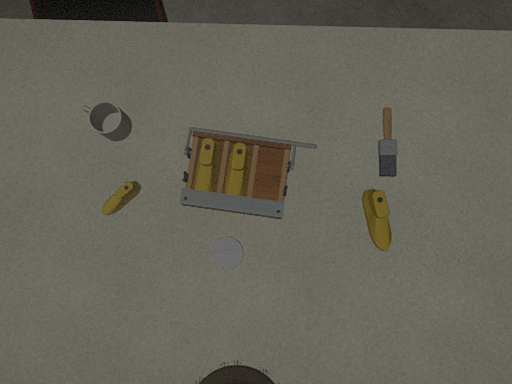

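View pics/scene0.png

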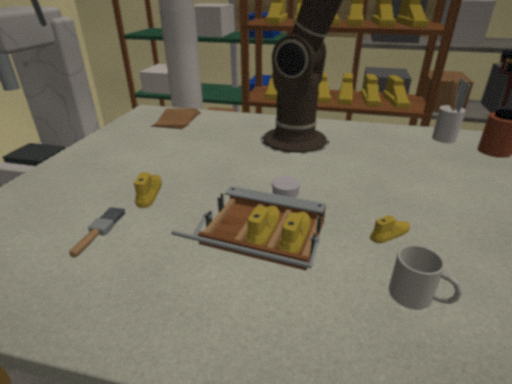

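```bash
python3 - <<'E'
import cv2,numpy as np
im=cv2.imread("pics/top0.png")
a=cv2.resize(im[115:225,170:325],None,fx=4.4,fy=4.4,interpolation=cv2.INTER_CUBIC)
b=cv2.resize(im[180:260,350:405],None,fx=6,fy=6,interpolation=cv2.INTER_CUBIC)
for g in (a,b): g[:]=np.clip(g.astype(float)*1.8,0,255)
cv2.imwrite("pics/topa.png",a);print(a.shape,b.shape)
cv2.imwrite("pics/topb.png",b)
E
```

```text
(484, 682, 3) (480, 330, 3)
```

View pics/topa.png

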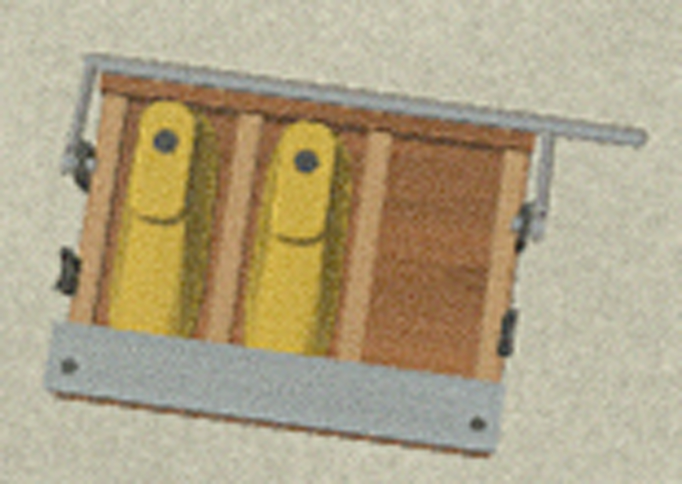

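View pics/topb.png

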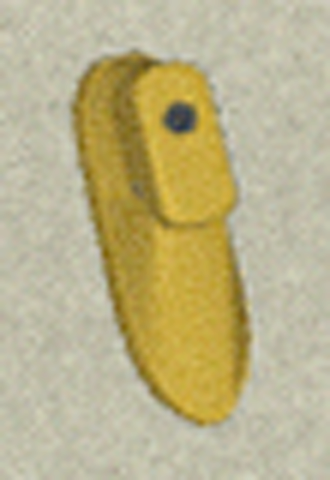

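```bash
cat > h.py <<'E'
import numpy as np,cv2
from scipy.spatial.transform import Rotation as R
from scipy.optimize import least_squares
from bench import *
np.set_printoptions(suppress=True,precision=3)
def cam(n,s=None):
    m=camera_model(n);K=(m['fx'],m['fy'],m['cx'],m['cy'])
    if n=='wrist':
        T=np.eye(4);T[:3,:3]=R.from_quat(s['ee_rot']).as_matrix();T[:3,3]=s['ee_pos'];T=T@m['tool_from_camera']
        return K,T[:3,:3],T[:3,3]
    return K,R.from_quat(m['rotation']).as_matrix(),np.array(m['eye'])
def proj(c,P):
    K,M,e=c;p=(np.atleast_2d(P)-e)@M
    return np.c_[K[0]*p[:,0]/p[:,2]+K[2],K[1]*p[:,1]/p[:,2]+K[3]]
def unproj(c,uv,z):
    K,M,e=c;uv=np.atleast_2d(uv).astype(float)
    d=np.c_[(uv[:,0]-K[2])/K[0],(uv[:,1]-K[3])/K[1],np.ones(len(uv))]@M.T
    return e+d*((z-e[2])/d[:,2])[:,None]
def pose(q,P):  # q x,y,yaw
    return R.from_euler('z',q[2]).apply(np.atleast_2d(P).astype(float))+[q[0],q[1],0]
def fit(c,P,uv,q0):
    r=least_squares(lambda q:(proj(c,pose([q[0],q[1],q[2]/100],P))-uv).ravel(),[q0[0],q0[1],q0[2]*100])
    return np.array([r.x[0],r.x[1],r.x[2]/100]),r.fun.reshape(-1,2)
E
python3 - <<'E'
from h import *
c=cam('top')
A=lambda L:np.array(L)/4.4+[170,115]-0.4
B=lambda L:np.array(L)/6+[350,180]-0.4
P=[[-52,120,52],[-52,-120,52],[-89,120,52],[-89,-120,52]]
q,e=fit(c,P,A([[55,322],[503,382],[45,392],[493,452]]),[450,0,0]);print('carrier',q,e)
# last: corners of cone top
P=[[67,0,66],[4,0,66],[35,15,66],[35,-15,66],[-75,0,5]]
q,e=fit(c,P,B([[172,60],[198,227],[144,152],[230,142],[210,427]]),[370,-310,0]);print('last',q,e)
print(unproj(c,A([[640,137],[92,62],[540,128]]),35))
E
```

```text
carrier [557.497  14.516  -0.112] [[-0.633 -0.081]
 [ 0.575  0.076]
 [-0.786 -0.144]
 [ 0.84   0.111]]
last [ 456.472 -324.572    0.227] [[-0.736  0.608]
 [ 1.476 -0.108]
 [ 0.827  0.345]
 [-0.678 -0.674]
 [-0.945 -0.17 ]]
[[ 628.292 -171.34    35.   ]
 [ 663.098  126.505   35.   ]
 [ 632.046 -117.164   35.   ]]
```

```bash
cat >> h.py <<'E'
def tool(yaw_y,tilt=0):
    """tool y at world angle yaw_y, tool down; tilt: rotation about tool y applied after (rad)"""
    return R.from_euler('z',yaw_y)*R.from_euler('x',np.pi)*R.from_euler('z',-np.pi/2)*R.from_euler('y',tilt)
def plan(legs,s=None,dp=45,da=0.13):
    """legs: list of (pos,R[,rows]); prints rounded jog rows"""
    s=s or observe();p=np.array(s['ee_pos']);Q=R.from_quat(s['ee_rot'])
    for L in legs:
        t,G=np.array(L[0],float),L[1]
        n=L[2] if len(L)>2 else int(max(np.ceil(np.linalg.norm(t-p)/dp),np.ceil((Q.inv()*G).magnitude()/da),1))
        rows=[]
        for k in range(n,0,-1):
            r=np.round((Q.inv()*G).as_rotvec()/k,3)
            d=np.round(Q.inv().apply((t-p)/k),1)
            rows.append([float(v)+0. for v in (*d,*r)])
            p=p+Q.apply(d);Q=Q*R.from_rotvec(r)
        print(n,str(rows).replace(' ',''),'->',p)
E
python3 - <<'E'
from h import *
s=observe();print(R.from_quat(s['ee_rot']).as_matrix(),tool(np.radians(70.5)).as_matrix())
y=np.radians
plan([([480,250,250],tool(y(10)),11),([490,-317,220],tool(y(-77)),14)])
E
```

```text
[[-0.943  0.332 -0.   ]
 [ 0.332  0.943 -0.001]
 [-0.    -0.001 -1.   ]] [[-0.943  0.334  0.   ]
 [ 0.334  0.943 -0.   ]
 [-0.    -0.    -1.   ]]
11 [[-33.6,-20.9,-1.8,0.0,0.0,0.096],[-35.4,-17.5,-1.8,0.0,0.0,0.096],[-37.0,-14.1,-1.8,0.0,0.0,0.096],[-38.1,-10.4,-1.8,0.0,0.0,0.096],[-39.0,-6.7,-1.8,0.0,0.0,0.096],[-39.4,-3.0,-1.8,0.0,0.0,0.096],[-39.5,0.8,-1.8,0.0,0.0,0.096],[-39.3,4.6,-1.8,0.0,0.0,0.096],[-38.7,8.4,-1.8,0.0,0.0,0.096],[-37.7,12.0,-1.7,0.0,0.001,0.097],[-36.3,15.6,-1.8,-0.001,0.0,0.096]] -> [480.022 250.01  249.976]
14 [[-40.0,-6.4,2.1,0.0,0.0,0.108],[-40.5,-2.0,2.1,0.0,0.0,0.109],[-40.4,2.4,2.1,0.0,0.0,0.108],[-39.9,6.8,2.2,0.0,0.0,0.109],[-39.0,11.1,2.1,0.0,0.0,0.108],[-37.5,15.2,2.2,0.0,0.0,0.109],[-35.7,19.2,2.1,0.0,0.0,0.108],[-33.4,22.9,2.2,0.0,0.0,0.109],[-30.7,26.4,2.1,0.0,0.0,0.108],[-27.7,29.6,2.2,0.0,0.0,0.109],[-24.3,32.4,2.1,0.0,0.0,0.108],[-20.7,34.8,2.2,0.0,0.0,0.109],[-16.7,36.9,2.1,0.0,0.0,0.108],[-12.7,38.5,2.2,0.0,0.0,0.109]] -> [ 489.977 -317.016  219.975]
```

>>> jog_arm(moves=[[-33.6,-20.9,-1.8,0,0,0.096],[-35.4,-17.5,-1.8,0,0,0.096],[-37,-14.1,-1.8,0,0,0.096],[-38.1,-10.4,-1.8,0,0,0.096],[-39,-6.7,-1.8,0,0,0.096],[-39.4,-3,-1.8,0,0,0.096],[-39.5,0.8,-1.8,0,0,0.096],[-39.3,4.6,-1.8,0,0,0.096],[-38.7,8.4,-1.8,0,0,0.096],[-37.7,12,-1.7,0,0.001,0.097],[-36.3,15.6,-1.8,-0.001,0,0.096]], hand=70)

```text
t: 1.25
ee_pos: [480.8, 248.9, 250.4]
ee_rot: [0.644, 0.765, 0.001, -0.0]
force: [0.3, 1.5, 0.0]
width: 0.793
finger_force: 0.0
```

>>> jog_arm(moves=[[-40,-6.4,2.1,0,0,0.108],[-40.5,-2,2.1,0,0,0.109],[-40.4,2.4,2.1,0,0,0.108],[-39.9,6.8,2.2,0,0,0.109],[-39,11.1,2.1,0,0,0.108],[-37.5,15.2,2.2,0,0,0.109],[-35.7,19.2,2.1,0,0,0.108],[-33.4,22.9,2.2,0,0,0.109],[-30.7,26.4,2.1,0,0,0.108],[-27.7,29.6,2.2,0,0,0.109],[-24.3,32.4,2.1,0,0,0.108],[-20.7,34.8,2.2,0,0,0.109],[-16.7,36.9,2.1,0,0,0.108],[-12.7,38.5,2.2,0,0,0.109],[0,0,0,0,0,0],[0,0,0,0,0,0]])

```text
t: 2.85
ee_pos: [489.4, -317.4, 219.1]
ee_rot: [0.994, 0.112, -0.0, -0.001]
force: [-0.1, 0.9, 0.3]
width: 0.795
finger_force: 0.0
```

```bash
python3 - <<'E'
from h import *
s=observe();im=camera('wrist');print(s['ee_pos'],s['joint_positions'],s['t'])
import pickle;pickle.dump(s,open('w1.pkl','wb'))
c=cam('wrist',s)
g=np.clip(im[:,:,::-1].astype(float)*1.6,0,255).astype(np.uint8).copy()
cv2.imwrite('pics/w1raw.png',im[:,:,::-1])
q=[456.5,-324.6,.227]
for z,pts in((66,[(67,0),(4,0),(35,15),(35,-15)]),(0,[(-75,0),(75,0)])):
    for u in proj(c,pose(q,[(*p,z) for p in pts])): cv2.drawMarker(g,tuple(int(v) for v in np.round(u)),(255,0,0),0,8); print(u)
cv2.imwrite('pics/w1.png',g)
E
```

```text
[ 489.42  -317.406  219.061] [-0.122  0.445  0.846  1.754 -0.368  1.111 -0.502] 2.85
[254.646 150.92 ]
[254.753 211.916]
[239.862 182.703]
[269.545 182.658]
[254.89  254.053]
[254.692 137.543]
```

View pics/w1.png

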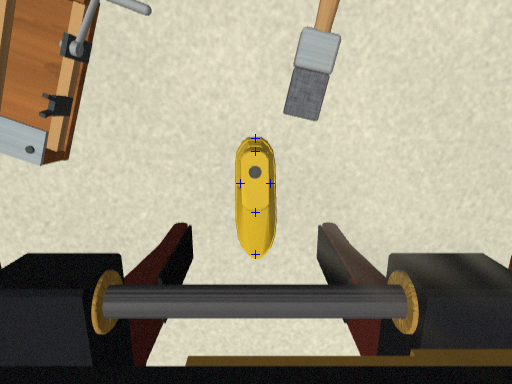

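```bash
python3 - <<'E'
from h import *
y=np.radians
plan([([483.8,-318.3,60],tool(y(-77)),6),([483.8,-318.3,44],tool(y(-77)),2),([483.8,-318.3,144],tool(y(-77)),4)])
E
```

```text
6 [[-1.1,0.2,26.5,0.0,0.0,0.0],[-1.1,0.2,26.5,0.0,0.0,0.0],[-1.1,0.2,26.5,0.0,0.0,0.0],[-1.1,0.2,26.5,-0.001,0.0,0.0],[-1.1,0.1,26.6,0.0,0.0,0.0],[-1.0,0.1,26.5,-0.001,0.0,0.001]] -> [ 483.801 -318.292   60.039]
2 [[0.0,0.0,8.0,0.0,0.0,0.0],[0.0,0.0,8.0,0.0,0.0,0.0]] -> [ 483.805 -318.292   44.039]
4 [[0.0,0.0,-25.0,0.0,0.0,0.0],[0.0,0.0,-25.0,0.0,0.0,0.0],[0.0,0.0,-25.0,0.0,0.0,0.0],[0.0,0.0,-25.0,0.0,0.0,0.0]] -> [ 483.783 -318.294  144.039]
```

>>> jog_arm(moves=[[-1.1,0.2,26.5,0,0,0],[-1.1,0.2,26.5,0,0,0],[-1.1,0.2,26.5,0,0,0],[-1.1,0.2,26.5,0,0,0],[-1.1,0.1,26.5,0,0,0],[-1,0.1,26.5,0,0,0],[0,0,8,0,0,0],[0,0,8,0,0,0],[0,0,0,0,0,0],[0,0,0,0,0,0]])

```text
t: 3.9
ee_pos: [484.8, -318.9, 45.6]
ee_rot: [0.994, 0.113, 0.001, -0.0]
force: [-0.3, -0.0, 1.4]
width: 0.8
finger_force: 0.0
```

>>> jog_arm(moves=[[0,0,0,0,0,0],[0,0,0,0,0,0],[0,0,0,0,0,0],[0,0,0,0,0,0],[0,0,0,0,0,0],[0,0,0,0,0,0],[0,0,0,0,0,0],[0,0,0,0,0,0]], hand=0, newtons=40)

```text
t: 4.7
ee_pos: [484.1, -318.9, 44.6]
ee_rot: [0.994, 0.113, 0.0, -0.001]
force: [0.0, -0.1, -0.7]
width: 0.345
finger_force: 38.0
```

>>> jog_arm(moves=[[0,0,-25,0,0,0],[0,0,-25,0,0,0],[0,0,-25,0,0,0],[0,0,-25,0,0,0]])

```text
t: 5.1
ee_pos: [483.6, -318.7, 145.2]
ee_rot: [0.994, 0.113, -0.0, -0.001]
force: [-0.8, 0.3, -2.1]
width: 0.342
finger_force: 37.9
```

```bash
python3 - <<'E'
from h import *
import pickle
s=pickle.load(open('w1.pkl','rb'))
q=[557.5,14.5,-.112]
outs=[]
for n,f,(r0,r1,c0,c1),k in(('top','top0',(120,225,175,325),5),('wrist','w1raw',(0,180,0,170),3),('scene','scene0',(180,275,165,335),4)):
    c=cam(n,s);im=cv2.imread(f'pics/{f}.png')[r0:r1,c0:c1]
    g=cv2.resize(np.clip(im*1.7,0,255).astype(np.uint8),None,fx=k,fy=k,interpolation=cv2.INTER_CUBIC)
    def line(P,col):
        u=(proj(c,pose(q,P))-[c0,r0]+.5)*k-.5
        cv2.polylines(g,[np.round(u).astype(int)],False,col,1)
    line([[-52,120,52],[-52,-120,52],[-89,-120,52],[-89,120,52],[-52,120,52]],(255,0,0))
    line([[88,120,30],[88,-120,30],[78,-120,30],[78,120,30],[88,120,30]],(0,0,255))
    line([[-52,-42,10],[78,-42,10],[78,-102,10],[-52,-102,10]],(0,255,0))
    a=np.radians(-17.3);line([[35+62*np.cos(a),130,40+62*np.sin(a)],[35+62*np.cos(a),-180,40+62*np.sin(a)]],(255,0,255))
    outs.append(g)
cv2.imwrite('pics/ov1.png',np.vstack([outs[0],cv2.copyMakeBorder(outs[2],0,0,0,max(0,750-outs[2].shape[1]),0)[:, :750]])[:, :750])
cv2.imwrite('pics/ov2.png',outs[1])
a=cv2.imread('pics/ov1.png');print(a.shape)
cv2.imwrite('pics/ov1.png',cv2.resize(a,None,fx=.65,fy=.65,interpolation=cv2.INTER_AREA))
E
```

```text
(905, 750, 3)
```

View pics/ov1.png

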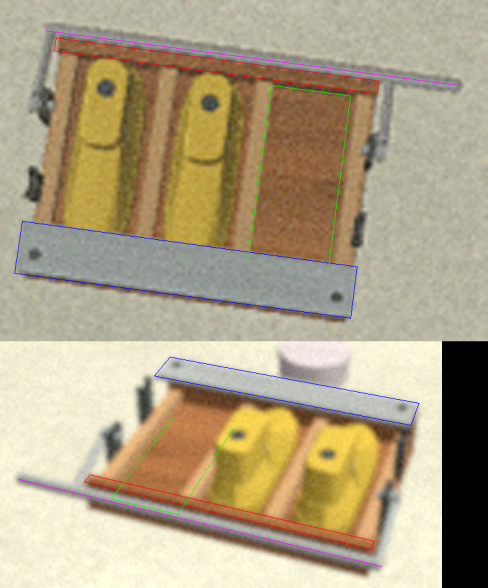

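View pics/ov2.png

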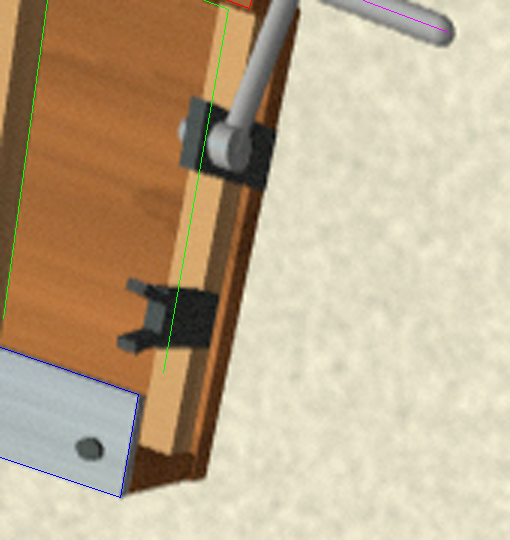

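```bash
cat >> h.py <<'E'
CQ=np.array([557.5,14.5,-.112]); G=np.array([28.2,0,44.6])
def lastpose(tx,tz,th,by=-72):
    """TCP target with toe tip at carrier x tx, height tz over berth floor, tilt th"""
    M=R.from_euler('y',-th)
    p=np.array([tx,by,10+tz])+M.apply([75,0,0])+M.apply(G)
    return pose(CQ,p)[0],tool(CQ[2]-np.pi/2,th)
E
python3 - <<'E'
from h import *
t=np.radians(15)
S=lastpose(-73+68,2+18,t)
up=S[0]+[0,0,100]
mid=[500,-200,230]
plan([(mid,tool(np.radians(-85),.1),4),(up,S[1])])
E
```

```text
4 [[10.7,-28.0,-21.1,-0.002,0.025,0.035],[10.2,-28.4,-21.0,-0.002,0.025,0.035],[9.7,-28.6,-20.7,-0.002,0.025,0.035],[9.3,-29.0,-20.6,-0.003,0.025,0.034]] -> [ 500.031 -199.983  229.986]
5 [[27.9,-24.3,8.9,-0.007,0.032,0.039],[26.6,-25.5,9.6,-0.007,0.032,0.039],[25.3,-26.5,10.2,-0.007,0.032,0.039],[23.9,-27.6,10.8,-0.007,0.033,0.04],[22.4,-28.6,11.3,-0.008,0.032,0.039]] -> [632.026 -66.291 199.8  ]
```

>>> jog_arm(moves=[[10.7,-28,-21.1,-0.002,0.025,0.035],[10.2,-28.4,-21,-0.002,0.025,0.035],[9.7,-28.6,-20.7,-0.002,0.025,0.035],[9.3,-29,-20.6,-0.003,0.025,0.034],[27.9,-24.3,8.9,-0.007,0.032,0.039],[26.6,-25.5,9.6,-0.007,0.032,0.039],[25.3,-26.5,10.2,-0.007,0.032,0.039],[23.9,-27.6,10.8,-0.007,0.033,0.04],[22.4,-28.6,11.3,-0.008,0.032,0.039],[0,0,0,0,0,0],[0,0,0,0,0,0]])

```text
t: 6.2
ee_pos: [631.7, -65.6, 198.3]
ee_rot: [0.99, -0.054, 0.13, 0.008]
force: [-0.3, -0.5, -0.9]
width: 0.344
finger_force: 38.1
```

```bash
python3 - <<'E'
from h import *
t=np.radians(15)
S=lastpose(-73+68,2+18,t);F=lastpose(-73,2,t)
s=observe();print(s['t'],s['ee_pos'],s['force'],s['width'],s['joint_positions'])
plan([(*S,5),(*lastpose(-73+20,2+5.4,t),5),(*F,3)])
im=camera('scene');c=cam('scene');g=cv2.resize(im[100:290,150:350,::-1],None,fx=4,fy=4,interpolation=cv2.INTER_CUBIC)
# overlay expected sole outline of held last
T=R.from_quat(s['ee_rot']);L=np.array([[-75,0,0],[75,0,0],[67,0,66],[4,0,66],[-75,0,0]])-G
L=L*[1,-1,-1]
u=proj(c,s['ee_pos']+T.apply(L));u=((u-[150,100]+.5)*4).astype(int)
cv2.polylines(g,[u],False,(255,0,0),1);cv2.imwrite('pics/hold.png',cv2.resize(g,None,fx=.75,fy=.75))
E
```

```text
6.2 [631.74  -65.639 198.27 ] [-0.256 -0.467 -0.885] 0.3438156478071575 [-0.658  0.422  0.888  1.886 -0.486  0.766 -1.22 ]
5 [[-5.0,0.1,19.1,0.0,0.0,0.001],[-5.0,0.1,19.0,0.0,0.0,0.001],[-5.0,0.1,19.1,0.0,0.0,0.0],[-5.0,0.1,19.0,0.001,0.001,0.001],[-5.0,0.1,19.1,0.0,0.0,0.0]] -> [632.059 -66.299  99.747]
5 [[-9.9,0.0,-0.1,0.0,0.0,0.0],[-9.9,0.0,0.0,0.0,0.0,0.0],[-9.9,0.0,-0.1,0.0,0.0,0.0],[-9.9,0.0,0.0,0.0,0.0,0.0],[-10.0,0.0,-0.1,0.0,0.0,0.0]] -> [584.366 -60.937  87.222]
3 [[-6.9,0.0,0.0,0.0,0.0,0.0],[-6.9,0.0,0.0,0.0,0.0,0.0],[-6.9,0.0,0.1,0.0,0.0,0.0]] -> [564.52  -58.705  81.778]
```

View pics/hold.png

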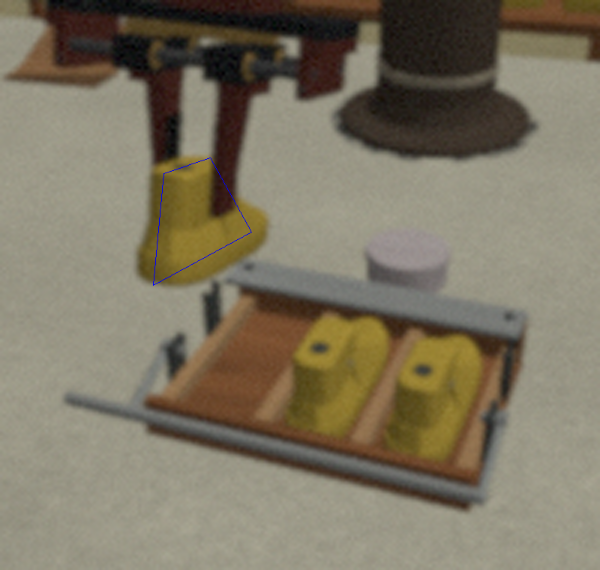

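>>> jog_arm(moves=[[-5,0.1,19,0,0,0],[-5,0.1,19,0,0,0],[-5,0.1,19,0,0,0],[-5,0.1,19,0,0,0],[-5,0.1,19,0,0,0],[0,0,0,0,0,0],[-9.9,0,0,0,0,0],[-9.9,0,0,0,0,0],[-9.9,0,0,0,0,0],[0,0,0,0,0,0],[0,0,0,0,0,0]])

```text
t: 7.35
ee_pos: [604.4, -63.6, 93.9]
ee_rot: [0.99, -0.055, 0.131, 0.007]
force: [-0.7, 0.3, -2.0]
width: 0.342
finger_force: 38.1
```

```bash
python3 - <<'E'
from h import *
t=np.radians(15)
s=observe();print(s['t'],s['ee_pos'],s['force'],s['wrist_torque'])
plan([(*lastpose(-73+20,2+5.4,t),3),(*lastpose(-73,2,t),4)])
im=camera('scene');c=cam('scene');g=cv2.resize(im[120:290,150:350,::-1],None,fx=4,fy=4,interpolation=cv2.INTER_CUBIC)
cv2.imwrite('pics/ins.png',cv2.resize(g,None,fx=.75,fy=.75))
E
```

```text
7.35 [604.427 -63.642  93.87 ] [-0.654  0.259 -1.993] [ 0.06   0.481 -0.01 ]
3 [[-7.1,-0.1,0.4,0.0,-0.001,0.0],[-7.1,-0.2,0.4,0.0,0.0,0.0],[-7.1,-0.1,0.4,0.0,-0.001,0.001]] -> [584.34  -60.999  87.177]
4 [[-5.2,0.0,0.0,0.0,0.0,0.0],[-5.2,0.0,0.0,0.0,0.0,0.0],[-5.1,0.0,0.0,0.0,0.0,0.0],[-5.2,0.0,0.0,0.0,0.0,0.0]] -> [564.469 -58.762  81.826]
```

>>> jog_arm(moves=[[-7,-0.1,0.4,0,0,0],[-7,-0.1,0.4,0,0,0],[-7,-0.1,0.4,0,0,0],[-5,0,0,0,0,0],[-5,0,0,0,0,0],[-5,0,0,0,0,0],[0,0,0,0,0,0]])

```text
t: 8.1
ee_pos: [569.4, -59.8, 82.6]
ee_rot: [0.99, -0.055, 0.13, 0.008]
force: [-0.5, 0.3, -2.1]
width: 0.341
finger_force: 38.1
```

```bash
python3 - <<'E'
from h import *
t=np.radians(15)
s=observe();print(s['t'],s['ee_pos'],s['force'],s['wrist_torque'])
plan([(*lastpose(-73,2,t),2),(*lastpose(-73,1.5,t/2),4),(*lastpose(-74.5,1,0),4)])
im=camera('scene');g=cv2.resize(im[160:290,150:350,::-1],None,fx=4,fy=4,interpolation=cv2.INTER_CUBIC)
cv2.imwrite('pics/ins.png',g)
E
```

```text
8.1 [569.364 -59.795  82.577] [-0.508  0.347 -2.105] [ 0.053  0.491 -0.028]
2 [[-2.5,-0.3,-0.3,0.0,0.0,0.0],[-2.5,-0.2,-0.2,0.001,0.0,0.0]] -> [564.491 -58.746  81.765]
4 [[1.2,0.0,3.6,0.0,-0.033,0.0],[1.3,0.0,3.5,0.0,-0.033,0.0],[1.5,0.0,3.5,0.0,-0.033,0.0],[1.5,0.0,3.4,0.0,-0.032,0.001]] -> [572.777 -59.669  69.233]
4 [[0.9,0.0,3.5,0.0,-0.033,0.0],[1.0,0.0,3.5,0.0,-0.033,0.0],[1.0,0.0,3.5,0.0,-0.033,0.0],[1.2,0.0,3.5,0.0,-0.032,0.0]] -> [577.969 -60.249  55.608]
```

View pics/ins.png

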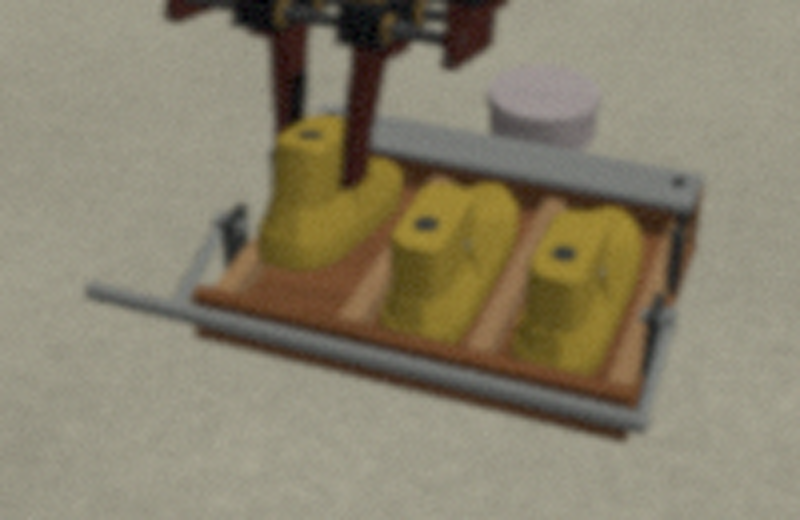

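>>> jog_arm(moves=[[-2.5,-0.3,-0.3,0,0,0],[-2.5,-0.2,-0.2,0,0,0],[1.2,0,3.6,0,-0.033,0],[1.3,0,3.5,0,-0.033,0],[1.5,0,3.5,0,-0.033,0],[1.5,0,3.4,0,-0.032,0],[0,0,0,0,0,0]])

```text
t: 8.85
ee_pos: [574.4, -59.8, 69.2]
ee_rot: [0.996, -0.055, 0.066, 0.005]
force: [-0.6, -0.5, -2.3]
width: 0.344
finger_force: 38.1
```

```bash
python3 - <<'E'
from h import *
s=observe();print(s['t'],s['ee_pos'],s['force'],s['wrist_torque'])
plan([(*lastpose(-74.5,1,0),5)])
E
```

```text
8.85 [574.407 -59.798  69.164] [-0.563 -0.458 -2.254] [-0.019  0.3    0.009]
5 [[0.4,0.0,2.8,0.0,-0.026,0.0],[0.4,0.0,2.8,0.0,-0.026,0.0],[0.5,0.0,2.7,0.001,-0.027,0.0],[0.6,0.0,2.8,0.0,-0.026,0.001],[0.6,0.0,2.7,0.001,-0.027,0.0]] -> [577.971 -60.214  55.599]
```

>>> jog_arm(moves=[[0.4,0,2.8,0,-0.026,0],[0.4,0,2.8,0,-0.026,0],[0.5,0,2.7,0,-0.027,0],[0.6,0,2.8,0,-0.026,0],[0.6,0,2.7,0,-0.027,0],[0,0,0,0,0,0],[0,0,0,0,0,0]])

```text
t: 9.55
ee_pos: [576.9, -60.3, 55.8]
ee_rot: [0.998, -0.056, 0.0, 0.001]
force: [-0.6, -0.4, -2.3]
width: 0.345
finger_force: 38.1
```

```bash
python3 - <<'E'
from h import *
s=observe();print(s['t'],s['ee_pos'],s['force'],s['wrist_torque'],s['ee_rot'])
plan([(*lastpose(-75,-.5,0),2)])
E
```

```text
9.55 [576.914 -60.312  55.811] [-0.622 -0.368 -2.262] [0.005 0.152 0.013] [ 0.998 -0.056  0.     0.001]
2 [[0.3,-0.1,0.9,0.001,0.0,0.0],[0.2,-0.1,0.8,0.0,-0.001,0.0]] -> [577.434 -60.17   54.111]
```

Hanging free about 1 mm over the floor; lower the last bit and release gently.

>>> jog_arm(moves=[[0.3,0,0.8,0,0,0],[0.2,0,0.8,0,0,0],[0,0,0.5,0,0,0],[0,0,0,0,0,0],[0,0,0,0,0,0]])

```text
t: 10.05
ee_pos: [577.3, -60.2, 54.4]
ee_rot: [0.998, -0.056, -0.0, 0.0]
force: [-1.9, 1.1, 6.1]
width: 0.343
finger_force: 39.1
```

>>> jog_arm(moves=[[0,0,0,0,0,0],[0,0,0,0,0,0],[0,0,0,0,0,0],[0,0,0,0,0,0],[0,0,0,0,0,0]], hand=46)

```text
t: 10.55
ee_pos: [577.7, -60.2, 53.8]
ee_rot: [0.998, -0.056, -0.0, 0.0]
force: [-1.1, -0.3, 0.2]
width: 0.528
finger_force: 0.0
```

>>> jog_arm(moves=[[0,0,-10,0,0,0],[0,0,-20,0,0,0],[0,0,-30,0,0,0],[0,0,-40,0,0,0],[0,0,-40,0,0,0],[0,0,-40,0,0,0],[0,0,0,0,0,0]])

```text
t: 11.25
ee_pos: [580.1, -61.4, 239.6]
ee_rot: [0.998, -0.056, 0.004, 0.0]
force: [1.2, 0.1, 0.4]
width: 0.523
finger_force: 0.0
```

```bash
python3 - <<'E'
from h import *
import pickle
s=observe();im=camera('wrist');pickle.dump(s,open('w2.pkl','wb'));print(s['t'],s['ee_pos'])
cv2.imwrite('pics/w2raw.png',im[:,:,::-1])
c=cam('wrist',s);g=np.clip(im[:,:,::-1].astype(float)*1.5,0,255).astype(np.uint8).copy()
def line(P,col): cv2.polylines(g,[np.round(proj(c,pose(CQ,P))).astype(int)],False,col,1)
for by in(-72,0,72):
    line([[67,by+15,76],[67,by-15,76],[4,by-15,76],[4,by+15,76],[67,by+15,76]],(255,0,0))
line([[-52,120,52],[-52,-120,52]],(0,0,255))
a=np.radians(-17.3);B=[[35+62*np.cos(a),y,40+62*np.sin(a)] for y in(-130,-180)];line(B,(255,0,255));print(proj(c,pose(CQ,B)))
cv2.imwrite('pics/w2.png',g)
E
```

```text
11.25 [580.134 -61.379 239.56 ]
[[303.953 119.959]
 [346.905 119.932]]
```

View pics/w2.png

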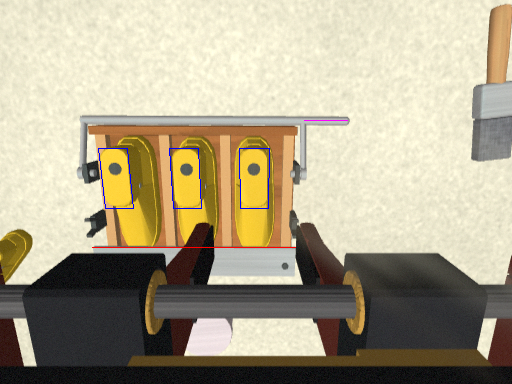

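```bash
cat >> h.py <<'E'
def bar(al,y=-157,dz=-5):
    p=np.array([35+61.85*np.cos(al),y,40+61.85*np.sin(al)+dz])
    return pose(CQ,p)[0]
TB=tool(CQ[2])
E
python3 - <<'E'
from h import *
import pickle
s=pickle.load(open('w2.pkl','rb'));im=cv2.cvtColor(cv2.imread('pics/w2raw.png'),cv2.COLOR_BGR2GRAY)
print(im[112:130,320:342].mean(1).round())
c=cam('wrist',s);a=np.radians(-17.3)
print(unproj(c,[[331,118.5],[331,120],[331,121.5]],21.6), bar(a,-161,0))
p0=bar(a);
plan([([*p0[:2],100],TB,13),(p0,TB,6)])
E
```

```text
[161. 161. 162. 154. 120.  90. 108. 123. 129. 128. 128. 120. 109. 126.
 160. 159. 159. 158.]
[[ 634.689 -156.578   21.6  ]
 [ 632.992 -156.49    21.6  ]
 [ 631.292 -156.401   21.6  ]] [ 632.968 -156.003   21.607]
13 [[4.9,6.5,10.5,0.0,0.0,-0.121],[4.1,7.1,10.5,0.0,0.0,-0.121],[3.2,7.5,10.6,0.0,0.0,-0.121],[2.3,7.8,10.5,0.0,0.0,-0.121],[1.3,8.1,10.6,0.0,0.0,-0.121],[0.3,8.2,10.5,0.001,0.0,-0.121],[-0.7,8.1,10.5,0.0,0.0,-0.121],[-1.7,8.0,10.6,0.001,0.0,-0.121],[-2.6,7.7,10.5,0.001,-0.001,-0.121],[-3.5,7.4,10.5,0.0,0.0,-0.12],[-4.4,6.9,10.6,0.001,-0.001,-0.121],[-5.2,6.4,10.5,0.0,0.0,-0.12],[-5.9,5.7,10.6,0.001,-0.001,-0.121]] -> [ 633.445 -152.078   99.961]
6 [[0.0,0.0,13.9,0.0,0.0,0.0],[0.0,0.0,13.9,0.0,0.0,0.0],[0.0,0.0,13.9,0.0,0.0,0.0],[0.0,0.0,13.9,0.0,0.0,0.0],[0.0,0.0,13.9,0.0,0.0,0.0],[0.1,0.0,13.9,0.0,0.0,0.0]] -> [ 633.43  -151.986   16.561]
```

>>> jog_arm(moves=[[4.9,6.5,10.5,0,0,-0.121],[4.1,7.1,10.5,0,0,-0.121],[3.2,7.5,10.5,0,0,-0.121],[2.3,7.8,10.5,0,0,-0.121],[1.3,8.1,10.5,0,0,-0.121],[0.3,8.2,10.5,0,0,-0.121],[-0.7,8.1,10.5,0,0,-0.121],[-1.7,8,10.5,0,0,-0.121],[-2.6,7.7,10.5,0,0,-0.121],[-3.5,7.4,10.5,0,0,-0.12],[-4.4,6.9,10.5,0,0,-0.121],[-5.2,6.4,10.5,0,0,-0.12],[-5.9,5.7,10.5,0,0,-0.121],[0,0,0,0,0,0],[0,0,0,0,0,0]])

```text
t: 12.8
ee_pos: [630.7, -151.8, 96.6]
ee_rot: [0.747, 0.665, -0.001, -0.001]
force: [-0.1, -0.6, -0.4]
width: 0.523
finger_force: 0.0
```

```bash
python3 - <<'E'
from h import *
s=observe();print(s['t'],s['ee_pos'],s['width'],s['joint_positions'])
plan([(bar(np.radians(-17.3)),TB,8)])
E
```

```text
12.8 [ 630.749 -151.761   96.552] 0.5231936118458166 [-0.119  0.611  0.409  1.682 -0.292  0.912  0.289]
8 [[0.0,0.4,10.0,0.0,0.0,0.0],[0.0,0.4,10.0,0.0,0.0,-0.001],[0.0,0.3,10.0,0.0,0.0,0.0],[0.0,0.4,10.0,0.0,0.0,-0.001],[0.0,0.3,10.0,-0.001,0.0,0.0],[0.0,0.3,10.0,0.0,0.0,-0.001],[0.0,0.4,10.0,-0.001,0.0,0.0],[0.1,0.3,9.9,0.0,0.001,-0.001]] -> [ 633.401 -152.008   16.647]
```

>>> jog_arm(moves=[[0,0.4,10,0,0,0],[0,0.4,10,0,0,0],[0,0.3,10,0,0,0],[0,0.4,10,0,0,0],[0,0.3,10,0,0,0],[0,0.3,10,0,0,0],[0,0.4,10,0,0,0],[0,0.3,10,0,0,0],[0,0,0,0,0,0],[0,0,0,0,0,0]])

```text
t: 13.8
ee_pos: [634.3, -152.2, 17.1]
ee_rot: [0.745, 0.667, -0.001, 0.0]
force: [0.4, 0.7, 0.5]
width: 0.523
finger_force: 0.0
```

>>> jog_arm(moves=[[0,0,0,0,0,0],[0,0,0,0,0,0],[0,0,0,0,0,0],[0,0,0,0,0,0],[0,0,0,0,0,0],[0,0,0,0,0,0],[0,0,0,0,0,0],[0,0,0,0,0,0],[0,0,0,0,0,0]], hand=0, newtons=20)

```text
t: 14.7
ee_pos: [633.3, -152.0, 17.1]
ee_rot: [0.745, 0.667, -0.001, -0.001]
force: [-4.7, 1.3, 3.8]
width: 0.107
finger_force: 20.0
```

```bash
python3 - <<'E'
from h import *
s=observe();print(s['t'],s['ee_pos'],s['width']*87.8,s['force'])
A=np.radians
plan([(bar(A(-17.3+a)),TB,1) for a in range(8,98,8)])
E
```

```text
14.7 [ 633.262 -151.972   17.112] 9.42869377518097 [-4.731  1.32   3.799]
1 [[0.0,2.1,-7.9,-0.002,0.001,0.0]] -> [ 635.369 -152.204   25.007]
1 [[0.0,0.8,-8.6,0.0,0.0,0.0]] -> [ 636.167 -152.297   33.606]
1 [[0.0,-0.4,-8.6,0.0,0.0,0.0]] -> [ 635.774 -152.257   42.206]
1 [[0.0,-1.6,-8.5,0.0,0.0,0.0]] -> [ 634.187 -152.084   50.707]
1 [[0.0,-2.8,-8.2,0.0,0.0,0.0]] -> [ 631.408 -151.777   58.909]
1 [[0.0,-3.9,-7.7,0.0,0.0,0.0]] -> [ 627.536 -151.347   66.611]
1 [[0.0,-4.9,-7.1,0.0,0.0,0.0]] -> [ 622.669 -150.805   73.713]
1 [[0.0,-5.8,-6.3,0.0,0.0,0.0]] -> [ 616.908 -150.163   80.016]
1 [[0.0,-6.7,-5.5,0.0,0.0,0.0]] -> [ 610.252 -149.42    85.519]
1 [[0.0,-7.4,-4.4,0.0,0.0,0.0]] -> [ 602.9   -148.599   89.923]
1 [[0.0,-7.9,-3.4,0.0,0.0,0.0]] -> [ 595.05  -147.722   93.326]
1 [[0.0,-8.3,-2.3,0.0,0.0,0.0]] -> [ 586.803 -146.799   95.63 ]
```

Bar held (9.4 mm ≈ 10 mm bar). Swing the first half slowly.

>>> jog_arm(moves=[[0,2.1,-7.9,0,0,0],[0,0.8,-8.6,0,0,0],[0,-0.4,-8.6,0,0,0],[0,-1.6,-8.5,0,0,0],[0,-2.8,-8.2,0,0,0],[0,-3.9,-7.7,0,0,0],[0,0,0,0,0,0]])

```text
t: 15.4
ee_pos: [628.8, -151.4, 68.4]
ee_rot: [0.745, 0.667, 0.0, 0.001]
force: [-3.5, 0.4, -2.1]
width: 0.109
finger_force: 20.0
```

>>> jog_arm(moves=[[0,-4.9,-7.1,0,0,0],[0,-5.8,-6.3,0,0,0],[0,-6.7,-5.5,0,0,0],[0,-7.4,-4.4,0,0,0],[0,-7.9,-3.4,0,0,0],[0,-8.3,-2.3,0,0,0],[0,0,0,0,0,0]])

```text
t: 16.1
ee_pos: [592.2, -147.2, 100.5]
ee_rot: [0.745, 0.667, 0.004, 0.004]
force: [4.6, 1.6, 14.0]
width: 0.108
finger_force: 20.0
```

```bash
python3 - <<'E'
from h import *
s=observe();print(s['t'],s['ee_pos'],s['width']*87.8,s['force'])
im=camera('scene')[:,:,::-1];cv2.imwrite('pics/mid.png',im)
A=np.radians
plan([(bar(A(a)),TB,1) for a in (*range(87,160,8),163,165)])
E
```

```text
16.1 [ 592.181 -147.219  100.498] 9.485654861883663 [ 4.554  1.628 13.984]
1 [[-0.2,-14.4,3.6,0.011,0.0,0.001]] -> [ 577.987 -145.823   96.716]
1 [[0.0,-8.7,0.1,0.0,0.0,0.0]] -> [ 569.341 -144.851   96.616]
1 [[0.0,-8.5,1.4,0.0,0.0,0.0]] -> [ 560.894 -143.903   95.217]
1 [[0.0,-8.2,2.5,0.0,0.0,0.0]] -> [ 552.745 -142.988   92.717]
1 [[0.0,-7.9,3.6,0.0,0.0,0.0]] -> [ 544.894 -142.107   89.118]
1 [[0.0,-7.2,4.7,0.0,0.0,0.0]] -> [ 537.739 -141.305   84.418]
1 [[0.0,-6.5,5.7,0.0,0.0,0.0]] -> [ 531.279 -140.582   78.719]
1 [[0.0,-5.7,6.5,0.0,0.0,0.0]] -> [ 525.614 -139.948   72.219]
1 [[0.0,-4.7,7.2,0.0,0.0,0.0]] -> [ 520.942 -139.426   65.019]
1 [[0.1,-3.6,7.9,0.0,0.0,0.0]] -> [ 517.375 -138.929   57.119]
1 [[0.0,-1.4,4.0,0.0,0.0,0.0]] -> [ 515.984 -138.774   53.119]
1 [[0.0,-0.6,2.1,0.0,0.0,0.0]] -> [ 515.387 -138.708   51.019]
```

```bash
python3 - <<'E'
from h import *
s=dict(observe());print(s['wrist_torque'])
s['ee_pos']=np.array([586.8,-146.8,95.6]);s['ee_rot']=TB.as_quat()
A=np.radians
plan([(bar(A(a),dz=1),TB,1) for a in (76,82,90,98,106,114,122,130,138,146,154,160)],s)
E
```

```text
[ 0.264 -0.992 -0.049]
1 [[0.0,2.8,-5.4,0.0,0.0,0.0]] -> [ 589.582 -147.113  101.   ]
1 [[0.0,-6.3,-1.2,0.0,0.0,0.0]] -> [ 583.322 -146.409  102.2  ]
1 [[0.0,-8.6,-0.7,0.0,0.0,0.0]] -> [ 574.776 -145.448  102.9  ]
1 [[0.0,-8.7,0.7,0.0,0.0,0.0]] -> [ 566.13  -144.475  102.2  ]
1 [[0.0,-8.4,1.7,0.0,0.0,0.0]] -> [ 557.783 -143.536  100.5  ]
1 [[0.0,-8.1,3.0,0.0,0.0,0.0]] -> [ 549.734 -142.631   97.5  ]
1 [[0.0,-7.6,4.0,0.0,0.0,0.0]] -> [ 542.181 -141.782   93.5  ]
1 [[0.0,-7.0,5.1,0.0,0.0,0.0]] -> [ 535.225 -140.999   88.4  ]
1 [[0.0,-6.2,6.0,0.0,0.0,0.0]] -> [ 529.064 -140.306   82.4  ]
1 [[0.0,-5.3,6.8,0.0,0.0,0.0]] -> [ 523.797 -139.714   75.6  ]
1 [[0.0,-4.3,7.5,0.0,0.0,0.0]] -> [ 519.524 -139.233   68.1  ]
1 [[0.0,-2.6,5.9,0.0,0.0,0.0]] -> [ 516.94  -138.943   62.2  ]
```

>>> jog_arm(moves=[[0,2.8,-5.4,0,0,0],[0,-6.3,-1.2,0,0,0],[0,-8.6,-0.7,0,0,0],[0,0,0,0,0,0],[0,0,0,0,0,0]])

```text
t: 16.65
ee_pos: [576.4, -145.3, 104.5]
ee_rot: [0.745, 0.667, 0.0, 0.001]
force: [0.4, 1.7, 8.5]
width: 0.103
finger_force: 20.0
```

>>> jog_arm(moves=[[0,-8.7,0.9,0,0,0],[0,-8.4,1.7,0,0,0],[0,-8.1,3,0,0,0],[0,-7.6,4,0,0,0],[0,0,0,0,0,0],[0,0,0,0,0,0]])

```text
t: 17.25
ee_pos: [542.3, -141.4, 93.5]
ee_rot: [0.745, 0.667, -0.001, -0.001]
force: [-1.9, 4.2, 3.5]
width: 0.105
finger_force: 20.0
```

>>> jog_arm(moves=[[0,-7,5.1,0,0,0],[0,-6.2,6,0,0,0],[0,-5.3,6.8,0,0,0],[0,-4.3,7.5,0,0,0],[0,0,0,0,0,0],[0,0,0,0,0,0]])

```text
t: 17.85
ee_pos: [520.1, -138.9, 67.5]
ee_rot: [0.745, 0.667, -0.001, -0.001]
force: [1.3, 4.1, -1.8]
width: 0.11
finger_force: 20.0
```

```bash
python3 - <<'E'
from h import *
s=observe();print(s['t'],s['ee_pos'],s['width']*87.8,s['force'])
def rel(p):
    d=R.from_euler('z',-CQ[2]).apply(np.array(p)-[CQ[0],CQ[1],0])-[35,0,40];return d,np.hypot(d[0],d[2]),np.degrees(np.arctan2(d[2],d[0]))
print(rel(s['ee_pos']))
A=np.radians
plan([(bar(A(a),dz=1),TB,1) for a in (160,163,166,168)])
im=camera('scene')[:,:,::-1];cv2.imwrite('pics/s3.png',im)
E
```

```text
17.85 [ 520.085 -138.922   67.501] 9.61722862397702 [ 1.313  4.138 -1.781]
(array([ -55.033, -156.643,   27.501]), np.float64(61.52169199401604), np.float64(153.44798661398102))
1 [[-0.4,-3.1,5.4,-0.002,0.001,0.001]] -> [ 516.948 -138.978   62.108]
1 [[0.0,-1.0,3.0,0.0,0.0,0.0]] -> [ 515.954 -138.865   59.108]
1 [[0.0,-0.9,3.1,0.0,0.0,0.0]] -> [ 515.059 -138.763   56.008]
1 [[0.0,-0.5,2.1,0.0,0.0,0.0]] -> [ 514.562 -138.707   53.908]
```

>>> jog_arm(moves=[[0,-3,5.4,0,0,0],[0,-1,3,0,0,0],[0,-0.9,3,0,0,0],[0,-0.3,1.5,0,0,0],[0,0,0,0,0,0],[0,0,0,0,0,0]])

```text
t: 18.5
ee_pos: [515.3, -138.5, 55.2]
ee_rot: [0.745, 0.667, -0.0, -0.0]
force: [-0.0, 5.2, -0.2]
width: 0.109
finger_force: 20.0
```

>>> jog_arm(moves=[[0,-0.3,1.5,0,0,0],[0,-0.2,1.5,0,0,0],[0,0,0,0,0,0],[0,0,0,0,0,0]])

```text
t: 18.9
ee_pos: [514.6, -138.5, 52.2]
ee_rot: [0.745, 0.667, -0.001, -0.0]
force: [-0.2, 4.4, 1.1]
width: 0.105
finger_force: 20.0
```

>>> jog_arm(moves=[[0,-0.3,1.5,0,0,0],[0,-0.2,1.5,0,0,0],[0,0,0,0,0,0],[0,0,0,0,0,0]])

```text
t: 19.3
ee_pos: [514.7, -138.7, 51.1]
ee_rot: [0.745, 0.667, 0.0, 0.0]
force: [-5.9, 6.5, 21.9]
width: 0.11
finger_force: 20.0
```

>>> jog_arm(moves=[[0,0,-1,0,0,0],[0,0,0,0,0,0],[0,0,0,0,0,0],[0,0,0,0,0,0],[0,0,0,0,0,0]], hand=40)

```text
t: 19.8
ee_pos: [514.3, -139.0, 50.0]
ee_rot: [0.745, 0.667, -0.001, 0.0]
force: [-0.5, 0.6, 0.6]
width: 0.456
finger_force: 0.0
```

>>> jog_arm(moves=[[0,0,-10,0,0,0],[0,0,-20,0,0,0],[0,0,-30,0,0,0],[0,0,-40,0,0,0],[0,0,-40,0,0,0],[0,0,0,0,0,0],[0,0,0,0,0,0]])

```text
t: 20.5
ee_pos: [514.9, -138.6, 191.4]
ee_rot: [0.745, 0.667, 0.001, 0.001]
force: [-0.4, -0.2, -1.1]
width: 0.454
finger_force: 0.0
```

```bash
python3 - <<'E'
from h import *
s=observe();print(s['t'],s['ee_pos'],s['width']*87.8,s['force'])
for n in('wrist','scene','top'):
    im=camera(n);c=cam(n,s);cv2.imwrite(f'pics/{n}4.png',im[:,:,::-1])
    # profile perpendicular: vary bail angle, sample the bar line at free part (y -140..-175) 
    for ys in((-140,-174),(-100,-44)):
        prof=[]
        for b in np.arange(-.3,.5,.04):
            a=np.radians(165.96)-b
            P=[[35+61.85*np.cos(a),y,40+61.85*np.sin(a)] for y in np.linspace(*ys,20)]
            u=proj(c,pose(CQ,P)).astype(np.float32)
            v=cv2.remap(im,u[:,0].reshape(1,-1),u[:,1].reshape(1,-1),1,borderMode=cv2.BORDER_CONSTANT)[0]
            prof.append((round(float(b),2),*[int(x) for x in v.mean(0)]))
        print(n,ys,u[0],*prof)
E
```

```text
20.5 [ 514.924 -138.562  191.446] 39.849930316039305 [-0.418 -0.161 -1.137]
wrist (-140, -174) [269.448 175.948] (-0.3, 117, 122, 120) (-0.26, 117, 123, 120) (-0.22, 117, 123, 120) (-0.18, 117, 122, 120) (-0.14, 117, 122, 120) (-0.1, 116, 120, 118) (-0.06, 115, 117, 115) (-0.02, 113, 114, 112) (0.02, 111, 110, 108) (0.06, 106, 105, 103) (0.1, 98, 97, 95) (0.14, 85, 85, 82) (0.18, 91, 90, 84) (0.22, 135, 132, 118) (0.26, 146, 143, 127) (0.3, 145, 142, 126) (0.34, 145, 142, 126) (0.38, 145, 142, 126) (0.42, 146, 143, 127) (0.46, 146, 143, 127)
wrist (-100, -44) [270.061 128.942] (-0.3, 116, 121, 119) (-0.26, 116, 121, 118) (-0.22, 116, 121, 118) (-0.18, 116, 121, 119) (-0.14, 116, 122, 119) (-0.1, 116, 122, 120) (-0.06, 115, 121, 120) (-0.02, 113, 119, 118) (0.02, 111, 113, 112) (0.06, 107, 108, 106) (0.1, 100, 100, 98) (0.14, 88, 88, 87) (0.18, 72, 71, 71) (0.22, 107, 87, 35) (0.26, 131, 104, 34) (0.3, 130, 104, 34) (0.34, 130, 104, 35) (0.38, 131, 104, 36) (0.42, 132, 105, 36) (0.46, 131, 104, 36)
scene (-140, -174) [207.993 189.296] (-0.3, 147, 144, 128) (-0.26, 147, 144, 128) (-0.2
[... 1006 characters left out ...]
 58, 53, 46) (0.02, 57, 52, 45) (0.06, 56, 51, 43) (0.1, 56, 50, 42) (0.14, 58, 51, 43) (0.18, 60, 54, 45) (0.22, 61, 54, 46) (0.26, 62, 55, 46) (0.3, 61, 55, 46) (0.34, 63, 56, 47) (0.38, 64, 58, 49) (0.42, 65, 58, 49) (0.46, 64, 57, 48)
top (-100, -44) [278.907 181.858] (-0.3, 104, 104, 98) (-0.26, 104, 105, 101) (-0.22, 105, 107, 104) (-0.18, 107, 110, 108) (-0.14, 109, 112, 112) (-0.1, 111, 115, 114) (-0.06, 112, 117, 116) (-0.02, 112, 116, 115) (0.02, 109, 113, 111) (0.06, 104, 105, 103) (0.1, 100, 97, 91) (0.14, 98, 91, 76) (0.18, 105, 91, 57) (0.22, 118, 98, 45) (0.26, 124, 104, 46) (0.3, 124, 104, 48) (0.34, 123, 103, 49) (0.38, 122, 102, 48) (0.42, 122, 102, 48) (0.46, 122, 102, 49)
```

```bash
python3 - <<'E'
from h import *
b=bar(np.radians(165.96),dz=0);print(b)
plan([([*b[:2],90],TB,4),([*b[:2],72],TB,3)])
E
```

```text
[ 515.107 -138.722   55.005]
4 [[0.0,0.4,24.8,-0.001,0.0,0.0],[0.0,0.4,24.8,0.0,0.0,0.0],[-0.1,0.4,24.8,-0.001,0.0,0.0],[0.0,0.4,24.8,0.0,0.001,0.001]] -> [ 515.061 -138.687   89.993]
3 [[0.0,0.0,6.0,0.0,0.0,0.0],[0.0,0.0,6.0,0.0,0.0,0.0],[0.0,0.1,6.0,0.0,0.0,0.0]] -> [ 515.153 -138.696   71.993]
```

>>> jog_arm(moves=[[0,0,0,0,0,0],[0,0,0,0,0,0],[0,0,0,0,0,0],[0,0,0,0,0,0],[0,0,0,0,0,0],[0,0.4,24.8,0,0,0],[0,0.4,24.8,0,0,0],[0,0.4,24.8,0,0,0],[0,0.4,24.8,0,0,0],[0,0,6,0,0,0],[0,0,6,0,0,0],[0,0,6,0,0,0],[0,0,0,0,0,0],[0,0,0,0,0,0]], hand=0)

```text
t: 22.05
ee_pos: [516.4, -138.9, 73.7]
ee_rot: [0.745, 0.667, -0.0, 0.001]
force: [0.8, 0.3, -0.2]
width: 0.004
finger_force: 0.0
```

>>> jog_arm(moves=[[0,0,1.5,0,0,0],[0,0,1.5,0,0,0],[0,0,1.5,0,0,0],[0,0,0,0,0,0],[0,0,0,0,0,0]])

```text
t: 22.55
ee_pos: [515.9, -138.9, 68.5]
ee_rot: [0.745, 0.667, -0.001, 0.0]
force: [-0.5, 0.3, 0.5]
width: 0.006
finger_force: 0.0
```

>>> jog_arm(moves=[[0,0,1,0,0,0],[0,0,1,0,0,0],[0,0,1,0,0,0],[0,0,0,0,0,0],[0,0,0,0,0,0]])

```text
t: 23.05
ee_pos: [516.3, -139.0, 67.5]
ee_rot: [0.745, 0.667, 0.0, 0.0]
force: [-6.1, 2.4, 23.1]
width: 0.009
finger_force: 11.5
```

>>> jog_arm(moves=[[0,0,-5,0,0,0],[0,0,-15,0,0,0],[0,0,-30,0,0,0],[0,0,-40,0,0,0],[0,0,-40,0,0,0],[0,0,-20,0,0,0],[0,0,0,0,0,0],[0,0,0,0,0,0],[0,0,0,0,0,0],[0,0,0,0,0,0]])

```text
t: 24.05
ee_pos: [515.4, -138.6, 214.3]
ee_rot: [0.745, 0.667, -0.001, -0.001]
force: [0.8, -0.3, 0.4]
width: 0.004
finger_force: 0.0
```

```bash
python3 - <<'E'
from bench import *
s=observe();print(s['t'],s['ee_pos'],s['force'])
print(close_job())
E
```

```text
24.05 [ 515.35790359 -138.58383344  214.25369163] [ 0.84204905 -0.34203596  0.44338185]
the job is handed in; nothing more can be done
None
```

The job is handed in at 24 s of the 70 s allowed: the large last is seated in the right berth, matching the other two in the wrist picture, and the bail was felt firm in its catches; the verdict itself was not shown.

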